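# Nest the washed mixing bowls on the cork mat

## Task

The four washed bowls are draining upside down about the worktop. Nest them upside down in the middle of the round cork mat, one over the other from the smallest to the largest: first yellow, then green over it, then blue, then red, each with its rim flat on the mat. Set each bowl down rather than dropping it, and leave the salt shaker, the mustard jar and the white mug where they stand.

Things in the scene. Friction and masses are not known exactly. Their poses are not given: they have to be found in the camera images.
- bowl_yellow: yellow plastic bowl (smallest of four), upside down. Rim 80 mm across, wall 3.5 mm, total height 48 mm: body the lower 28 mm, narrowing to 52 mm across; on top a round foot ring 46 mm across, 20 mm tall, to grasp from above. Hollow from the rim up to 24 mm. About 80 g. Origin: centre of the rim plane (underside as it stands); z up along its axis to the foot.
- bowl_green: green plastic bowl (second of four), upside down. Rim 104 mm across, wall 3.5 mm, total height 74 mm: body the lower 54 mm, narrowing to 76 mm across; on top a round foot ring 46 mm across, 20 mm tall, to grasp from above. Hollow from the rim up to 50 mm. About 120 g. Origin: centre of the rim plane (underside as it stands); z up along its axis to the foot.
- bowl_blue: blue plastic bowl (third of four), upside down. Rim 128 mm across, wall 3.5 mm, total height 100 mm: body the lower 80 mm, narrowing to 100 mm across; on top a round foot ring 46 mm across, 20 mm tall, to grasp from above. Hollow from the rim up to 76 mm. About 170 g. Origin: centre of the rim plane (underside as it stands); z up along its axis to the foot.
- bowl_red: red plastic bowl (largest of four), upside down. Rim 152 mm across, wall 3.5 mm, total height 126 mm: body the lower 106 mm, narrowing to 124 mm across; on top a round foot ring 46 mm across, 20 mm tall, to grasp from above. Hollow from the rim up to 102 mm. About 220 g. Origin: centre of the rim plane (underside as it stands); z up along its axis to the foot.
- cork_mat: round cork mat, 200 mm across, 8 mm thick, fixed to the worktop. Origin: centre of its underside; top face 8 mm above it; z up.
- salt_shaker: bystander: salt shaker with a grey domed cap, 44 mm across, 90 mm tall. Origin: centre of its underside.
- mustard_jar: bystander: glass jar of yellow mustard with a grey lid, 71 mm across, 110 mm tall. Origin: centre of its underside.
- white_mug: bystander: white mug, 78 mm across, 97 mm tall, 110 mm over its handle (the origin is the centre of that outline). Origin: centre of its underside.
Things that resemble listed ones, but are neither listed nor needed, are in the scene too. Several things have the shape of the bowl_blue; the one meant has the colours described above.

How it is judged:
By the outcome, as a careful person would: the job done as asked, in the order asked, and still so for the second after the job is handed in, with the robot touching nothing.
It also fails if it takes over 115 s, if anything falls off the work surface, if the arm or the gripper's body presses on something with over 40 N, if the wrist force passes 120 N, or if a joint passes its speed limit or range.

## Robot

A 6-joint arm with a two-finger parallel gripper is mounted at the origin on a cart in front of the work surface, level with it; the furniture and walls round the work are solid. World frame = base frame: x ahead of the robot, y to its left, z up, the work surface at z = 0. Lengths are in mm, angles in rad, forces in N, time in s.
With the tool pointing down it reaches from about 375 to 900 mm from the base axis. Payload 3.1 kg.
Tool frame: the origin (TCP) lies at the very end of the fingers, on their centre line; the grasp point (between the pads) lies 19 mm behind it (grasp_offset is the distance from the TCP to the grasp point, in mm); z points along the fingers, y is the line along which they close (so a half turn about z gives the same grasp; the last joint's range is limited). The gripper opens to 87 mm and grips with 3 to 60 N. Pads are 19 mm wide; open, the fingers measure 117 mm over their backs; the gripper's body (75 mm by 190 mm) begins 51 mm behind the grasp point.
Start: joints at [-1.393, 0.527, 1.433, -0, 1.181, -0.178], TCP at [218.32, -585.605, 222.548] pointing down, gripper open.
Joint ranges: [-3.08, 3.08], [-0.75, 2.2], [0.22, 2.44], [-1.43, 4.57], [0, 2.65], [-2.85, 2.85]. Speed limits (rad/s): [2.79, 2.79, 3.14, 3.14, 3.14, 3.14].

## Interface

Orientations are given as a rotation vector (axis times angle).
In Python, from cell import sense, capture, get_calibration, job_done, masks_of, tip_of, grasp_offset gives the robot as it stands. The module is installed in compiled form; this text tells all that it offers.
- The arm moves only by the tool play_rows, never from a script. Its argument "increments" is a list of rows, each a list of 3 entries, a list of its own where there are three numbers: the opening, from -1 (shut) to 1 (fully open), so that 0 is half open, then the shift along the tool's x, y, z in m, then the turn about the tool's z in rad. A call has 1 to 5 rows; each row shifts and turns the commanded pose from where the row before left it, along the tool's axes as they then stand; what a row does not reach is not made up. A row lasts 1/8 s, in which the tool goes at most 62.5 mm and 10.7 degrees, less where a joint would pass 70% of its speed; a pose out of reach is approached as far as the arm can. A call is refused whole if a number of a shift passes 0.0625 or a number of a turn 0.188, either way. A call with a gripper value outside its range is refused whole. The fingers move at their own pace and stop on an object; the grip force is fixed at half the most. Time passes only in rows, so rows that do not move let the fingers close. It gives the time, the measured TCP pose, the force, the opening and the grip force at its end, in the units of the state.
- sense(): the state, without advancing time (a new reading comes with each control period).
- capture(name): name is "scene" or "top"; returns the picture (400x640x3 uint8, red, green, blue); there is no depth.
- get_calibration(name): a dict with "fx", "fy", "cx", "cy" (pixels), "dist_coeffs" ([k1, k2, p1, p2, k3] as OpenCV has them; the pictures are not rectified), "extrinsics" (4x4, takes a point from camera to world coordinates). Camera axes: x right, y up, looking along -z (the intrinsics and any distortion apply to the point x, -y, -z); pixel columns grow to the right and rows downward; lengths in mm; the calibration is good to about 2 mm. A picture is of the moment at which its call begins. get_calibration takes no time and is no camera call.
- job_done(): hands the job in; it is judged then, once.
Trained networks look in the newest picture that a camera, given by its name, has taken for a name from the list of things; names that differ only in an ending like _2 or _b are one class to them, and where a whole thing is asked for, a point or a joint stands for the part that bears it (a point fixed in the world has none). Each returns a list of dicts, best first, with "confidence" (0 to 1); they miss things now and then, are a little off and sometimes report something else, mostly with a low value. They report only what shows in the picture. A call takes as long as a camera call. They do not tell look-alikes from the thing itself.
- masks_of(camera, target): "pixels" (400x640 bool, what is visible of it) and "box" ([centre column, centre row, width, height] in pixels, round what is visible of it).
- tip_of(camera, target): "position" ([column, row] in pixels: a listed point, or the origin of a listed thing).
The state is a dict: "t": time; "joint_pos": joint angles; "joint_vel": joint speeds; "tau": joint torques, N m; "tcp_pos": TCP position; "orientation": TCP orientation; "contact_force": force on the tool from outside, world axes, zero at the start; "wrist_torque": the same for the moment, N m; "opening": finger opening in mm; "grasp_force": force on a finger pad.
Only numpy, scipy, OpenCV 4.12 (cv2) and the standard library are available. Lean on these libraries where they do the work, as an engineer would, in place of code of your own. Each camera call takes 0.05 s, during which the arm holds its last target. There are 200 camera calls.

## Working session

There is one attempt and no reset: what is moved stays moved. The work goes in short steps, Python scripts to look and compute and a tool call to move; the robot and the scene stay as the last step left them, time stands still between calls to the robot, and variables do not carry over. Pictures are saved under pics/ and viewed, at most 14 in all, crops included, and the job is handed in when it is done.

Besides the shell and the picture viewer there is one more tool, called after "Request:" as name([rows], argument=value, ...), one row to a line, values as JSON. play_rows: Moves the arm, as the interface text tells. Its arguments: {"type":"object","properties":{"increments":{"type":"array","items":{"type":"array"}}},"required":["increments"]}

```bash
mkdir -p pics; cat > h.py <<'E'
import numpy as np,cv2
from cell import *
def cal(n):
    c=get_calibration(n);K=np.array([[c["fx"],0,c["cx"]],[0,c["fy"],c["cy"]],[0,0,1.]])
    return K,np.array(c["dist_coeffs"],float),np.array(c["extrinsics"],float)
def ray(n,uv,z):
    K,d,E=cal(n);p=cv2.undistortPoints(np.array([[uv]],float),K,d)[0,0]
    r=E[:3,:3]@np.array([p[0],-p[1],-1]);o=E[:3,3]
    return o+r*(z-o[2])/r[2]
def proj(n,P):
    K,d,E=cal(n);P=np.atleast_2d(P).astype(float);c=(P-E[:3,3])@E[:3,:3];c=c*[1,-1,-1]
    return cv2.projectPoints(c,np.zeros(3),np.zeros(3),K,d)[0][:,0]
def save(n,f):
    im=capture(n);cv2.imwrite(f"pics/{f}.png",im[:,:,::-1]);return im
E
python3 - <<'E'
from h import *
s=sense();print(s["t"],s["tcp_pos"],s["orientation"],s["opening"],grasp_offset)
for n in("scene","top"):
    save(n,n+"0");E=cal(n)[2];print(n,E.round(2).tolist())
    for t in["bowl_yellow","bowl_green","bowl_blue","bowl_red","cork_mat","salt_shaker","mustard_jar","white_mug"]:
        for q in masks_of(n,t)[:4]:print(n,t,round(q["confidence"],2),np.round(q["box"]).tolist())
        for q in tip_of(n,t)[:4]:
            print("   tip",round(q["confidence"],2),np.round(q["position"]).tolist(),ray(n,q["position"],0).round().tolist())
E
```

```text
0.0 [ 218.18382148 -584.91371751  221.59003458] [-3.08966602e+00 -5.57126104e-01  3.99768966e-05] 87.27444070016291 18.700000000000003
scene [[-0.81, 0.42, -0.41, -3.05], [-0.59, -0.6, 0.54, 765.95], [-0.02, 0.68, 0.74, 1140.19], [0.0, 0.0, 0.0, 1.0]]
scene bowl_yellow 0.83 [399.0, 180.0, 24.0, 24.0]
   tip 0.61 [399.0, 180.0] [473.0, -310.0, 0.0]
scene bowl_green 0.71 [296.0, 314.0, 41.0, 43.0]
   tip 0.57 [292.0, 316.0] [451.0, 325.0, 0.0]
scene bowl_blue 0.88 [358.0, 235.0, 39.0, 47.0]
scene bowl_blue 0.71 [419.0, 146.0, 37.0, 34.0]
   tip 0.95 [420.0, 154.0] [479.0, -474.0, 0.0]
   tip 0.88 [357.0, 238.0] [454.0, -7.0, 0.0]
scene bowl_red 0.7 [338.0, 175.0, 42.0, 48.0]
   tip 0.81 [340.0, 185.0] [630.0, -171.0, 0.0]
scene cork_mat 0.77 [274.0, 252.0, 58.0, 53.0]
   tip 0.67 [276.0, 252.0] [628.0, 184.0, 0.0]
scene salt_shaker 0.69 [219.0, 287.0, 20.0, 30.0]
   tip 0.68 [218.0, 294.0] [667.0, 394.0, 0.0]
   tip 0.2 [274.0, 250.0] [636.0, 183.0, 0.0]
scene mustard_jar 0.72 [366.0, 142.0, 22.0, 35.0]
   tip 0.79 [363.0, 152.0] [660.0, -362.0, 0.0]
scene white_mug 0.67 [270.0, 185.0,
[... 410 characters left out ...]
   tip 0.78 [210.0, 248.0] [455.0, 330.0, 0.0]
top bowl_blue 0.86 [459.0, 245.0, 45.0, 41.0]
top bowl_blue 0.73 [308.0, 254.0, 41.0, 36.0]
   tip 0.85 [454.0, 244.0] [484.0, -477.0, 0.0]
   tip 0.73 [307.0, 250.0] [454.0, 8.0, 0.0]
top bowl_red 0.74 [358.0, 200.0, 42.0, 47.0]
   tip 0.82 [358.0, 199.0] [628.0, -158.0, 0.0]
top cork_mat 0.67 [259.0, 197.0, 55.0, 60.0]
   tip 0.96 [260.0, 194.0] [638.0, 174.0, 0.0]
top salt_shaker 0.78 [194.0, 185.0, 21.0, 16.0]
   tip 0.58 [199.0, 188.0] [657.0, 381.0, 0.0]
top mustard_jar 0.73 [426.0, 192.0, 26.0, 25.0]
   tip 0.66 [420.0, 194.0] [650.0, -366.0, 0.0]
top white_mug 0.79 [311.0, 141.0, 23.0, 34.0]
   tip 0.65 [315.0, 148.0] [802.0, -10.0, 0.0]
```

View pics/scene0.png

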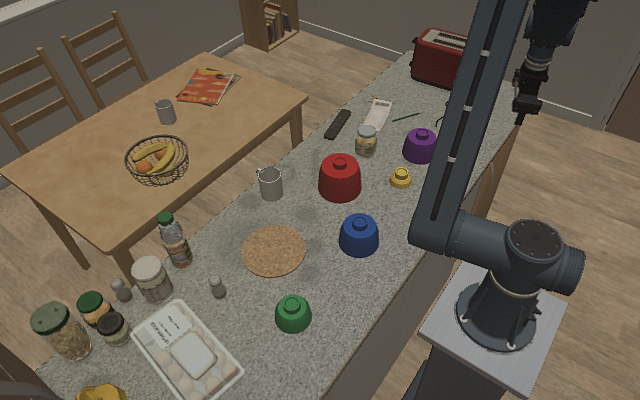

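View pics/top0.png

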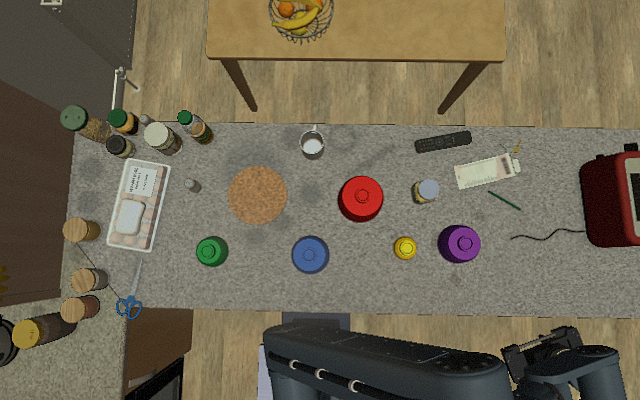

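The scene picture shows yellow at (400,178), green (293,313), red (340,178) and the mat at (274,250). Two things have the blue bowl's shape: (358,236), which is blue, and (420,146), which is purple. In the top view they are at (310,254) and (459,244). The one at (358,236) fits the description; I'll confirm it in a crop while measuring.

```bash
cat >> h.py <<'E'
from scipy.optimize import least_squares
D=dict(bowl_yellow=(80,28,52),bowl_green=(104,54,76),bowl_blue=(128,80,100),bowl_red=(152,106,124))
G=dict(bowl_yellow=(468,-311),bowl_green=(453,327),bowl_blue=(454,0),bowl_red=(629,-165),cork_mat=(633,179))
A=np.linspace(0,2*np.pi,60)
def ring(x,y,z,d):return np.c_[x+d/2*np.cos(A),y+d/2*np.sin(A),0*A+z]
def model(t,x,y,z0=0):
    if t=="cork_mat":return np.r_[ring(x,y,0,200),ring(x,y,8,200)]
    r,h,u=D[t];return np.r_[ring(x,y,z0,r),ring(x,y,z0+h,u),ring(x,y,z0+h,46),ring(x,y,z0+h+20,46)]
def cen(n,t,x,y,z0):
    h=cv2.convexHull(proj(n,model(t,x,y,z0)).astype(np.float32));m=cv2.moments(h);return np.array([m["m10"],m["m01"]])/m["m00"],m["m00"]
def fit(n,im,t,x,y,z0=0):
    c,a=cen(n,t,x,y,z0);hs=cv2.cvtColor(im,cv2.COLOR_RGB2HSV).astype(int);H,S=hs[...,0],hs[...,1]
    lo,hi,s={"bowl_yellow":(18,33,110),"bowl_green":(45,85,90),"bowl_blue":(100,122,90),"bowl_red":(-8,8,120),"cork_mat":(5,22,75)}[t]
    Hs=np.where(H>170,H-180,H);m=((Hs>=lo)&(Hs<=hi)&(S>s)).astype(np.uint8)
    w=np.zeros_like(m);cv2.circle(w,tuple(int(v) for v in c),int(np.sqrt(a/3.14)*1.5),1,-1);m*=w
    if t=="cork_mat":m=cv2.morphologyEx(m,cv2.MORPH_OPEN,np.ones((3,3),np.uint8))
    k,lab,st,_=cv2.connectedComponentsWithStats(m);b=1+st[1:,4].argmax();m=(lab==b).astype(np.uint8)
    hh=cv2.convexHull(cv2.findNonZero(m));g=np.zeros_like(m);cv2.fillConvexPoly(g,hh,1);M=cv2.moments(g,True)
    p=np.array([M["m10"],M["m01"]])/M["m00"]
    r=least_squares(lambda q:cen(n,t,q[0],q[1],z0)[0]-p,[x,y],diff_step=1e-3)
    return r.x,M["m00"]/cen(n,t,*r.x,z0)[1]
E
python3 - <<'E'
from h import *
I={n:capture(n) for n in("scene","top")}
for t in G:
    for n in I:
        p,r=fit(n,I[n],t,*G[t]);print(t,n,p.round(1),"area ratio",round(r,2))
c=I["scene"][110:280,310:480];cv2.imwrite("pics/crop.png",cv2.resize(c,None,fx=3.3,fy=3.3,interpolation=2)[:,:,::-1])
E
```

```text
bowl_yellow scene [ 470.5 -308.3] area ratio 0.98
bowl_yellow top [ 469.1 -312.6] area ratio 0.98
bowl_green scene [448.1 323.8] area ratio 0.97
bowl_green top [445.1 323.9] area ratio 0.99
bowl_blue scene [444.2   0. ] area ratio 0.99
bowl_blue top [441.4   0. ] area ratio 0.74
bowl_red scene [ 627.9 -160. ] area ratio 1.01
bowl_red top [ 627.6 -163.9] area ratio 1.0
cork_mat scene [637.6 184.3] area ratio 0.99
cork_mat top [635.7 180.9] area ratio 1.01
```

View pics/crop.png

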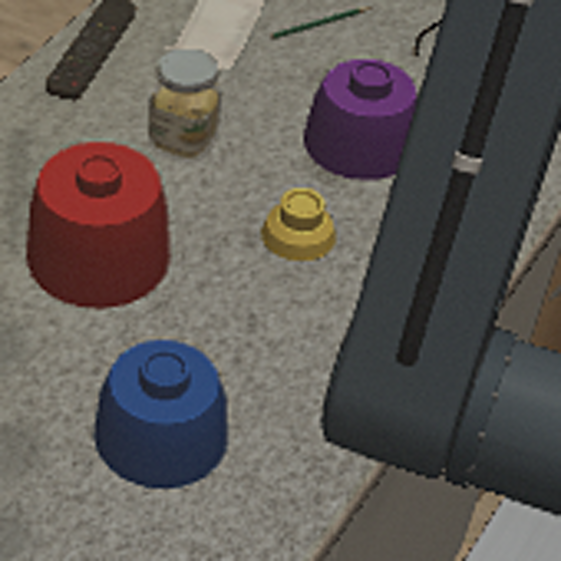

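The crop confirms it: the bowl at (358,236) is blue, and the one at (420,146) is clearly purple. First I turn the tool so its axes line up with the world.

Request:
play_rows([
  [1,[0,0,0],0.178],
  [1,[0,0,0],0.179],
])

```text
t: 2.05
tcp_pos: [218.3, -585.6, 222.5]
orientation: [-3.141, 0.01, -0.0]
contact_force: [-0.3, -0.2, 0.6]
opening: 87.3
grasp_force: 0.0
```

```bash
python3 - <<'E'
from h import *
print(sense()["tcp_pos"],sense()["orientation"])
for n in("scene","top"):print(fit(n,capture(n),"bowl_blue",450,-8))
E
```

```text
[ 218.32806573 -585.58609277  222.51952809] [-3.14148597e+00  9.60462719e-03 -5.21866293e-07]
(array([443.95138851,   1.2284552 ]), 0.9896174326866914)
(array([442.76379946,   1.13777532]), 0.7606724458653241)
```

Request:
play_rows([
  [1,[0.042,-0.045,0],0],
  [1,[0.042,-0.045,0],0],
  [1,[0.042,-0.045,0],0],
  [1,[0.042,-0.045,0],0],
  [1,[0.042,-0.045,0],0],
])

```text
t: 2.78
tcp_pos: [429.6, -359.3, 222.8]
orientation: [3.141, 0.005, 0.001]
contact_force: [0.2, -0.6, 0.1]
opening: 87.0
grasp_force: 0.0
```

Request:
play_rows([
  [1,[0.042,-0.05,0.02],0],
  [1,[0,0,0.06],0],
  [1,[0,0,0.04],0],
  [1,[0,0,0],0],
])

```text
t: 3.28
tcp_pos: [465.1, -312.9, 101.6]
orientation: [-3.136, -0.004, 0.008]
contact_force: [-0.5, -0.1, 0.7]
opening: 87.0
grasp_force: 0.0
```

```bash
python3 - <<'E'
from h import *
print(sense()["tcp_pos"])
save("scene","s1");im=save("top","t1")
c=np.hstack([cv2.imread("pics/s1.png")[110:250,330:470],cv2.imread("pics/t1.png")[180:320,335:475]])
cv2.imwrite("pics/c1.png",cv2.resize(c,None,fx=2.8,fy=2.8))
E
```

```text
[ 465.14822468 -312.86440956  101.55321769]
```

View pics/c1.png

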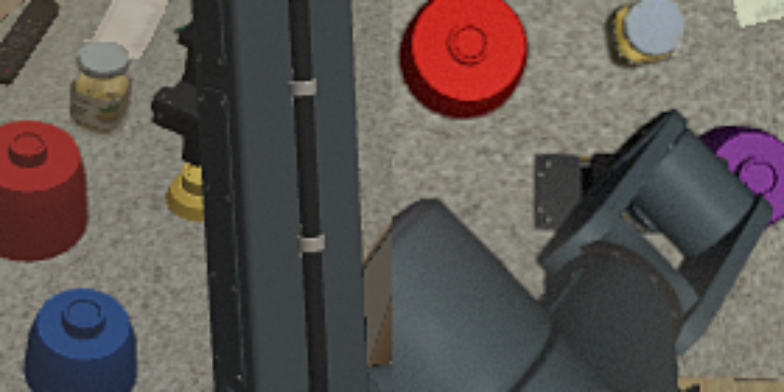

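The crop shows the fingers above the yellow foot, partly hidden behind the arm. I continue down and grip.

Request:
play_rows([
  [1,[0.005,-0.003,0.03],0],
  [1,[0,0,0.025],0],
  [1,[0,0,0.015],0],
  [1,[0,0,0],0],
  [-1,[0,0,0],0],
])

```text
t: 4.0
tcp_pos: [472.5, -312.8, 35.5]
orientation: [3.14, -0.0, 0.003]
contact_force: [-0.0, 1.0, 0.6]
opening: 82.4
grasp_force: 0.0
```

Request:
play_rows([
  [-1,[0,0,0],0],
  [-1,[0,0,0],0],
  [-1,[0,0,0],0],
  [-1,[0,0,0],0],
  [-1,[0,0,0],0],
])

```text
t: 4.62
tcp_pos: [471.8, -311.7, 34.4]
orientation: [-3.141, 0.0, 0.0]
contact_force: [-0.2, 0.7, 2.1]
opening: 45.5
grasp_force: 30.0
```

Request:
play_rows([
  [-1,[0,0,-0.03],0],
  [-1,[0,0,-0.06],0],
  [-1,[0,0,-0.06],0],
  [-1,[0.01,-0.04,-0.02],0],
  [-1,[0.015,-0.054,0],0],
])

```text
t: 5.25
tcp_pos: [498.3, -219.0, 206.7]
orientation: [3.138, -0.005, 0.008]
contact_force: [1.0, -0.5, -0.9]
opening: 45.4
grasp_force: 30.0
```

Request:
play_rows([
  [-1,[0.018,-0.054,0],0],
  [-1,[0.018,-0.054,0],0],
  [-1,[0.018,-0.054,0],0],
  [-1,[0.018,-0.054,0],0],
  [-1,[0.018,-0.054,0],0],
])

```text
t: 5.88
tcp_pos: [587.1, 53.8, 204.0]
orientation: [3.141, -0.0, -0.0]
contact_force: [1.1, 0.4, -1.3]
opening: 45.4
grasp_force: 30.0
```

Request:
play_rows([
  [-1,[0.02,-0.05,0],0],
  [-1,[0.02,-0.04,0],0],
  [-1,[0.01,-0.02,0],0],
  [-1,[0,0,0],0],
  [-1,[0,0,0],0],
])

```text
t: 6.5
tcp_pos: [636.1, 161.3, 203.7]
orientation: [3.141, -0.001, -0.003]
contact_force: [0.2, -0.4, -0.8]
opening: 44.9
grasp_force: 30.0
```

```bash
python3 - <<'E'
from h import *
s=sense();print(s["tcp_pos"],s["orientation"],s["opening"])
im=save("scene","s2");z=s["tcp_pos"][2]-34.4
for n,i in(("scene",im),("top",capture("top"))):print(fit(n,i,"bowl_yellow",s["tcp_pos"][0],s["tcp_pos"][1],z))
c=im[170:290,200:340,::-1];cv2.imwrite("pics/c2.png",cv2.resize(c,None,fx=4,fy=4))
E
```

```text
[636.07777494 161.27592328 203.67538706] [ 3.14084151e+00 -6.50267090e-04 -2.78538244e-03] 44.86338166794939
(array([633.16934149, 162.63208601]), 0.93578599793791)
(array([606.88847757, 148.64778453]), 0.1470534420879568)
```

View pics/c2.png

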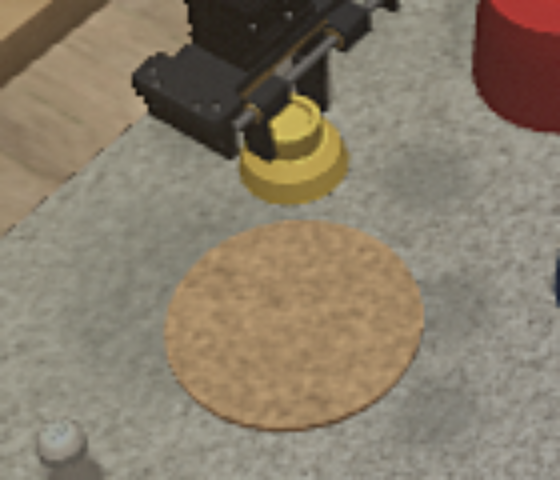

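The bowl is held level, with the mat below and in front of it at about (274,250). I lower it.

Request:
play_rows([
  [-1,[0.002,-0.021,0.02],0],
  [-1,[0,0,0.055],0],
  [-1,[0,0,0.045],0],
  [-1,[0,0,0.02],0],
  [-1,[0,0,0],0],
])

```text
t: 7.22
tcp_pos: [637.7, 183.2, 62.4]
orientation: [3.141, -0.001, -0.006]
contact_force: [0.5, -0.3, -0.6]
opening: 45.4
grasp_force: 30.0
```

Request:
play_rows([
  [-1,[0,0,0.01],0],
  [-1,[0,0,0.006],0],
  [-1,[0,0,0.002],0],
  [-1,[0,0,0.001],0],
  [-1,[0,0,0],0],
])

```text
t: 7.85
tcp_pos: [639.1, 183.1, 45.5]
orientation: [-3.142, 0.0, -0.001]
contact_force: [-0.2, 1.2, -1.1]
opening: 45.1
grasp_force: 30.0
```

Request:
play_rows([
  [-1,[0,0,0.001],0],
  [-1,[0,0,0.001],0],
  [-1,[0,0,0],0],
])

```text
t: 8.22
tcp_pos: [638.8, 183.1, 43.1]
orientation: [3.142, -0.0, -0.0]
contact_force: [0.7, -0.3, -0.5]
opening: 45.2
grasp_force: 30.0
```

Request:
play_rows([
  [-1,[0,0,0.001],0],
  [-1,[0,0,0],0],
])

```text
t: 8.48
tcp_pos: [639.0, 183.1, 42.4]
orientation: [-3.142, 0.0, -0.0]
contact_force: [-0.2, -0.9, 0.1]
opening: 45.4
grasp_force: 30.0
```

Request:
play_rows([
  [-1,[0,0,0.001],0],
  [-1,[0,0,0],0],
  [-1,[0,0,0],0],
])

```text
t: 8.85
tcp_pos: [639.0, 183.0, 42.4]
orientation: [3.142, -0.0, 0.001]
contact_force: [-1.1, -1.5, 5.0]
opening: 45.6
grasp_force: 30.1
```

Contact. I release and go up.

Request:
play_rows([
  [0,[0,0,0],0],
  [0.6,[0,0,0],0],
  [0.6,[0,0,0],0],
  [0.6,[0,0,-0.02],0],
  [1,[0,0,-0.05],0],
])

```text
t: 9.48
tcp_pos: [637.0, 182.8, 110.1]
orientation: [3.141, -0.0, -0.009]
contact_force: [0.6, -0.1, 0.2]
opening: 73.0
grasp_force: 0.0
```

Request:
play_rows([
  [1,[0,0,-0.06],0],
  [1,[-0.03,-0.02,-0.03],0],
  [1,[-0.05,-0.035,0],0],
  [1,[-0.05,-0.035,0],0],
  [1,[-0.04,-0.03,0],0],
])

```text
t: 10.1
tcp_pos: [467.0, 304.2, 202.8]
orientation: [-3.141, -0.0, -0.002]
contact_force: [-0.1, 1.4, -0.4]
opening: 86.8
grasp_force: 0.0
```

```bash
python3 - <<'E'
from h import *
s=sense();print(s["tcp_pos"],s["orientation"])
for n in("scene","top"):
    i=save(n,n+"3")
    print(n,fit(n,i,"bowl_yellow",637,183,8))
    try:print(fit(n,i,"bowl_green",446,324))
    except Exception as e:print(e)
E
```

```text
[467.02656927 304.18285352 202.75530404] [-3.14071297e+00 -2.04200174e-05 -1.95584610e-03]
scene (array([593.01178533, 188.0825152 ]), 0.001906131424645351)
(array([448.35603963, 322.92342725]), 0.9547053118910688)
top (array([636.62820904, 181.52562986]), 1.0630685971050027)
(array([429.78196902, 311.04689747]), 0.5295616584046973)
```

View pics/scene3.png

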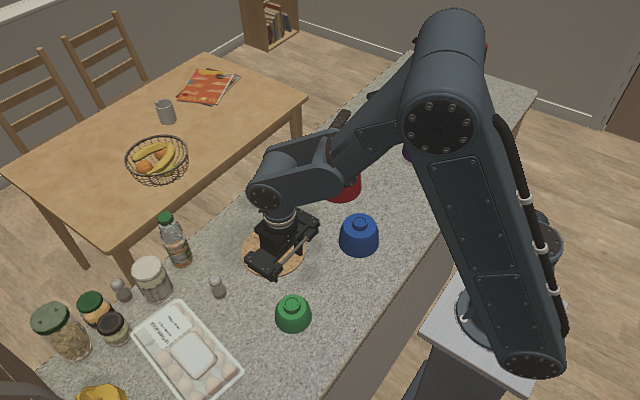

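The picture shows the arm over the mat side, with green free at (293,313); yellow is hidden in this view. The top camera puts yellow within 1 mm of the mat's centre. Next is green.

Request:
play_rows([
  [1,[-0.02,-0.02,0.02],0],
  [1,[0,0,0.05],0],
  [1,[0,0,0.045],0],
  [1,[0,0,0.02],0],
  [1,[0,0,0],0],
])

```text
t: 10.82
tcp_pos: [449.0, 322.5, 65.4]
orientation: [3.141, -0.001, -0.003]
contact_force: [0.4, 0.3, 0.8]
opening: 86.9
grasp_force: 0.0
```

Request:
play_rows([
  [1,[-0.002,-0.001,0.005],0],
  [-1,[0,0,0],0],
  [-1,[0,0,0],0],
  [-1,[0,0,0],0],
  [-1,[0,0,0],0],
])

```text
t: 11.45
tcp_pos: [447.1, 324.2, 61.5]
orientation: [-3.141, 0.0, -0.001]
contact_force: [0.2, -1.0, 0.6]
opening: 55.1
grasp_force: 0.0
```

Request:
play_rows([
  [-1,[0,0,0],0],
  [-1,[0,0,0],0],
  [-1,[0,0,0],0],
])

```text
t: 11.82
tcp_pos: [447.0, 324.0, 61.3]
orientation: [3.141, -0.0, -0.0]
contact_force: [-0.7, -0.6, 2.5]
opening: 45.3
grasp_force: 30.0
```

Request:
play_rows([
  [-1,[0,0,-0.03],0],
  [-1,[0,0,-0.06],0],
  [-1,[0.02,0.01,-0.04],0],
  [-1,[0.045,0.035,0],0],
  [-1,[0.045,0.035,0],0],
])

```text
t: 12.45
tcp_pos: [557.8, 243.9, 191.9]
orientation: [-3.141, -0.002, -0.002]
contact_force: [1.2, 0.8, -0.4]
opening: 45.4
grasp_force: 30.0
```

Request:
play_rows([
  [-1,[0.045,0.035,0],0],
  [-1,[0.03,0.02,0],0],
  [-1,[0,0,0],0],
  [-1,[0,0,0],0],
])

```text
t: 12.95
tcp_pos: [630.6, 189.3, 190.3]
orientation: [-3.141, 0.0, 0.005]
contact_force: [0.5, 0.4, -1.6]
opening: 45.3
grasp_force: 30.0
```

```bash
python3 - <<'E'
from h import *
s=sense();p=s["tcp_pos"];print(p,s["orientation"],s["opening"])
for n in("scene","top"):
    i=save(n,n+"4");print(n,fit(n,i,"bowl_green",p[0],p[1],p[2]-61.3))
E
```

```text
[630.59260772 189.31077159 190.25911613] [-3.14129242e+00  4.83299897e-04  4.62004226e-03] 45.337755405261454
scene (array([629.20956762, 191.44805932]), 0.9455181404622944)
top (array([600.20627749, 176.60856098]), 0.22399286704517513)
```

Request:
play_rows([
  [-1,[0.007,0.006,0],0],
  [-1,[0,0,0.03],0],
  [-1,[0,0,0.03],0],
  [-1,[0,0,0.02],0],
  [-1,[0,0,0],0],
])

```text
t: 13.68
tcp_pos: [637.5, 183.1, 109.5]
orientation: [3.141, 0.001, -0.006]
contact_force: [0.0, -0.8, -1.2]
opening: 45.3
grasp_force: 30.0
```

Request:
play_rows([
  [-1,[0,0,0.015],0],
  [-1,[0,0,0.01],0],
  [-1,[0,0,0.01],0],
  [-1,[0,0,0],0],
  [-1,[0,0,0],0],
])

```text
t: 14.3
tcp_pos: [639.2, 183.1, 76.5]
orientation: [-3.141, 0.0, -0.001]
contact_force: [0.3, -0.4, -1.7]
opening: 45.1
grasp_force: 30.0
```

Request:
play_rows([
  [-1,[0,0,0.003],0],
  [-1,[0,0,0.002],0],
  [-1,[0,0,0.001],0],
  [-1,[0,0,0],0],
  [-1,[0,0,0],0],
])

```text
t: 14.92
tcp_pos: [639.0, 183.1, 70.3]
orientation: [3.142, -0.0, 0.0]
contact_force: [0.2, 0.5, -1.3]
opening: 45.2
grasp_force: 30.0
```

Request:
play_rows([
  [-1,[0,0,0.001],0],
  [-1,[0,0,0],0],
  [-1,[0,0,0],0],
])

```text
t: 15.3
tcp_pos: [639.1, 183.1, 69.4]
orientation: [-3.142, 0.0, -0.001]
contact_force: [0.2, 0.6, 0.5]
opening: 45.4
grasp_force: 30.0
```

Request:
play_rows([
  [-1,[0,0,0.001],0],
  [-1,[0,0,0],0],
  [-1,[0,0,0],0],
])

```text
t: 15.68
tcp_pos: [639.1, 183.1, 69.3]
orientation: [-3.142, 0.0, -0.001]
contact_force: [-2.3, 0.5, 5.8]
opening: 45.3
grasp_force: 30.1
```

Request:
play_rows([
  [0,[0,0,0],0],
  [0.6,[0,0,0],0],
  [0.6,[0,0,0],0],
  [0.6,[0,0,-0.02],0],
  [1,[0,0,-0.05],0],
])

```text
t: 16.3
tcp_pos: [637.0, 182.8, 137.1]
orientation: [3.141, -0.001, -0.009]
contact_force: [-0.0, -0.9, 0.5]
opening: 72.9
grasp_force: 0.0
```

Request:
play_rows([
  [1,[0,0,-0.05],0],
  [1,[-0.03,0.03,-0.02],0],
  [1,[-0.04,0.045,0],0],
  [1,[-0.04,0.045,0],0],
  [1,[-0.04,0.03,0],0],
])

```text
t: 16.92
tcp_pos: [488.2, 31.5, 209.7]
orientation: [3.141, -0.001, 0.004]
contact_force: [0.6, -0.5, -0.4]
opening: 87.1
grasp_force: 0.0
```

```bash
python3 - <<'E'
from h import *
s=sense();p=s["tcp_pos"];print(p,s["orientation"],s["opening"])
for n in("scene","top"):
    i=save(n,n+"5");print(n,fit(n,i,"bowl_green",637,183,8),fit(n,i,"bowl_blue",444,2,0))
E
```

```text
[488.1581123   31.4505015  209.66485398] [ 3.14068295e+00 -1.38299255e-03  4.14423091e-03] 87.06363551701946
scene (array([639.76697706, 183.48085694]), 0.9909268086976744) (array([444.04006493,   1.15413292]), 0.9883772412839582)
top (array([639.11309119, 182.66798278]), 0.9793673301760024) (array([413.28283647, -18.49872242]), 0.25850848954440303)
```

View pics/top5.png

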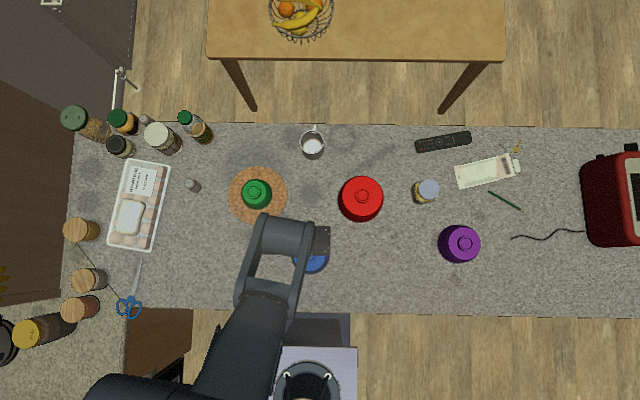

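The top view shows green on the mat at (257,193), centred, and the arm over blue at (310,255). Next is blue.

Request:
play_rows([
  [1,[-0.044,0.03,0.01],0],
  [1,[0,0,0.03],0],
  [1,[0,0,0.04],0],
  [1,[0,0,0.025],0],
  [1,[0,0,0],0],
])

```text
t: 17.65
tcp_pos: [445.1, 3.4, 102.6]
orientation: [-3.141, -0.0, 0.003]
contact_force: [0.3, -0.3, 0.3]
opening: 87.1
grasp_force: 0.0
```

Request:
play_rows([
  [1,[-0.001,0.002,0.012],0],
  [1,[0,0,0.004],0],
  [1,[0,0,0],0],
  [-1,[0,0,0],0],
  [-1,[0,0,0],0],
])

```text
t: 18.27
tcp_pos: [444.1, 1.1, 87.6]
orientation: [3.141, -0.0, 0.001]
contact_force: [-0.2, 0.7, -0.2]
opening: 74.1
grasp_force: 0.0
```

Request:
play_rows([
  [-1,[0,0,0],0],
  [-1,[0,0,0],0],
  [-1,[0,0,0],0],
  [-1,[0,0,0],0],
  [-1,[0,0,0],0],
])

```text
t: 18.9
tcp_pos: [444.0, 1.0, 87.3]
orientation: [3.141, -0.0, 0.0]
contact_force: [0.1, -1.3, 0.9]
opening: 45.4
grasp_force: 30.0
```

Request:
play_rows([
  [-1,[0,0,-0.03],0],
  [-1,[0,0,-0.06],0],
  [-1,[0.015,-0.014,-0.043],0],
  [-1,[0.04,-0.037,0],0],
  [-1,[0.04,-0.037,0],0],
])

```text
t: 19.52
tcp_pos: [539.6, 90.0, 221.0]
orientation: [-3.142, 0.002, -0.001]
contact_force: [0.5, -0.4, -2.0]
opening: 45.1
grasp_force: 30.0
```

Request:
play_rows([
  [-1,[0.04,-0.037,0],0],
  [-1,[0.04,-0.037,0],0],
  [-1,[0.02,-0.02,0],0],
  [-1,[0,0,0],0],
  [-1,[0,0,0],0],
])

```text
t: 20.15
tcp_pos: [637.4, 182.7, 219.1]
orientation: [3.141, -0.0, -0.006]
contact_force: [-1.0, 0.2, -1.4]
opening: 45.3
grasp_force: 30.0
```

```bash
python3 - <<'E'
from h import *
s=sense();p=s["tcp_pos"];print(p,s["orientation"],s["opening"])
for n in("scene",):
    i=save(n,n+"6");print(n,fit(n,i,"bowl_blue",p[0],p[1],p[2]-87.3))
E
```

```text
[637.35201923 182.65676979 219.06903975] [ 3.14086875e+00 -1.16810845e-04 -5.53960029e-03] 45.29394132963012
scene (array([633.64640641, 184.88319737]), 0.9500777133750716)
```

Request:
play_rows([
  [-1,[0.003,0,0.02],0],
  [-1,[0,0,0.03],0],
  [-1,[0,0,0.03],0],
  [-1,[0,0,0.015],0],
  [-1,[0,0,0],0],
])

```text
t: 20.82
tcp_pos: [640.7, 182.5, 123.5]
orientation: [3.141, -0.001, -0.006]
contact_force: [0.1, -0.6, -2.0]
opening: 45.2
grasp_force: 30.0
```

Request:
play_rows([
  [-1,[0,0,0.01],0],
  [-1,[0,0,0.008],0],
  [-1,[0,0,0.005],0],
  [-1,[0,0,0],0],
  [-1,[0,0,0],0],
])

```text
t: 21.45
tcp_pos: [642.2, 183.1, 102.5]
orientation: [-3.141, 0.0, -0.001]
contact_force: [1.0, -0.1, -2.2]
opening: 45.0
grasp_force: 30.0
```

Request:
play_rows([
  [-1,[-0.001,0,0.003],0],
  [-1,[0,0,0.002],0],
  [-1,[0,0,0.001],0],
  [-1,[0,0,0],0],
  [-1,[0,0,0],0],
])

```text
t: 22.08
tcp_pos: [641.0, 183.0, 96.3]
orientation: [-3.142, 0.0, -0.0]
contact_force: [-0.4, -1.0, -1.9]
opening: 45.4
grasp_force: 30.0
```

Request:
play_rows([
  [-1,[0,0,0.001],0],
  [-1,[0,0,0],0],
  [-1,[0,0,0],0],
])

```text
t: 22.45
tcp_pos: [641.0, 183.1, 95.4]
orientation: [-3.142, 0.0, -0.0]
contact_force: [0.2, -0.5, -1.1]
opening: 45.1
grasp_force: 30.0
```

Request:
play_rows([
  [-1,[0,0,0.001],0],
  [-1,[0,0,0],0],
  [-1,[0,0,0],0],
])

```text
t: 22.82
tcp_pos: [641.0, 183.1, 95.3]
orientation: [-3.142, 0.0, -0.001]
contact_force: [-2.3, -0.0, 5.7]
opening: 45.0
grasp_force: 30.1
```

Request:
play_rows([
  [0,[0,0,0],0],
  [0.6,[0,0,0],0],
  [0.6,[0,0,0],0],
  [0.6,[0,0,-0.02],0],
  [1,[0,0,-0.05],0],
])

```text
t: 23.45
tcp_pos: [639.2, 182.8, 163.0]
orientation: [3.141, -0.001, -0.009]
contact_force: [0.8, 0.2, 0.4]
opening: 72.9
grasp_force: 0.0
```

Request:
play_rows([
  [1,[0,0,-0.06],0],
  [1,[0,0.04,-0.02],0],
  [1,[0,0.06,0],0],
  [1,[0,0.06,0],0],
  [1,[0,0.06,0],0],
])

```text
t: 24.08
tcp_pos: [641.2, -38.7, 246.0]
orientation: [3.141, 0.0, 0.004]
contact_force: [0.7, 0.0, -0.6]
opening: 87.1
grasp_force: 0.0
```

Request:
play_rows([
  [1,[0,0.06,0],0],
  [1,[-0.006,0.04,0],0],
  [1,[0,0,0],0],
  [1,[0,0,0],0],
])

```text
t: 24.58
tcp_pos: [634.9, -136.6, 245.1]
orientation: [-3.141, 0.001, -0.002]
contact_force: [-0.6, 0.1, 0.1]
opening: 86.8
grasp_force: 0.0
```

```bash
python3 - <<'E'
from h import *
s=sense();p=s["tcp_pos"];print(p,s["orientation"],s["opening"])
for n in("scene","top"):
    i=save(n,n+"7");print(n,fit(n,i,"bowl_blue",639,183,8),fit(n,i,"bowl_red",628,-162,0))
E
```

```text
[ 634.93727208 -136.61643071  245.09864211] [-3.14122463e+00  9.75017302e-04 -1.54657283e-03] 86.77829293906743
scene (array([641.06035288, 184.34337583]), 0.9855874512022805) (array([ 627.97474136, -160.02226569]), 1.0054318622745593)
top (array([640.49782844, 183.17202245]), 0.9796238758136422) (array([ 620.98211965, -156.53993733]), 0.33126580826837115)
```

View pics/scene7.png

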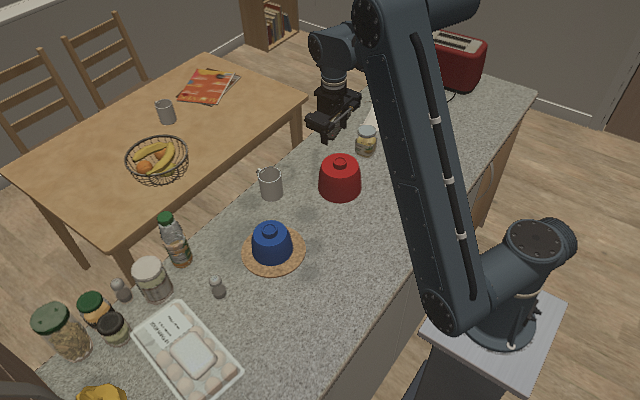

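The scene picture shows blue flat on the mat at (272,243), over green and yellow, and red free at (340,178). Next is red.

Request:
play_rows([
  [1,[-0.007,0.025,0.01],0],
  [1,[0,0,0.04],0],
  [1,[0,0,0.04],0],
  [1,[0,0,0.025],0],
  [1,[0,0,0],0],
])

```text
t: 25.3
tcp_pos: [626.5, -159.7, 127.1]
orientation: [-3.139, -0.003, 0.008]
contact_force: [0.3, -0.2, -0.1]
opening: 86.6
grasp_force: 0.0
```

Request:
play_rows([
  [1,[0,0.001,0.012],0],
  [1,[0,0,0.003],0],
  [1,[0,0,0],0],
  [-1,[0,0,0],0],
  [-1,[0,0,0],0],
])

```text
t: 25.92
tcp_pos: [628.1, -163.1, 114.7]
orientation: [3.141, -0.001, 0.001]
contact_force: [-0.9, 0.6, 0.3]
opening: 74.3
grasp_force: 0.0
```

Request:
play_rows([
  [-1,[0,0,0],0],
  [-1,[0,0,0],0],
  [-1,[0,0,0],0],
  [-1,[0,0,0],0],
  [-1,[0,0,0],0],
])

```text
t: 26.55
tcp_pos: [627.8, -162.5, 114.2]
orientation: [-3.141, 0.0, 0.0]
contact_force: [-0.3, 2.8, 0.4]
opening: 45.5
grasp_force: 30.0
```

Request:
play_rows([
  [-1,[0,0,-0.03],0],
  [-1,[0,0,-0.06],0],
  [-1,[0,0,-0.06],0],
  [-1,[0,-0.03,0],0],
  [-1,[0.002,-0.05,0],0],
])

```text
t: 27.18
tcp_pos: [630.0, -84.3, 264.9]
orientation: [3.14, -0.005, 0.003]
contact_force: [0.4, 0.5, -1.3]
opening: 45.2
grasp_force: 30.0
```

Request:
play_rows([
  [-1,[0.002,-0.05,0],0],
  [-1,[0.002,-0.05,0],0],
  [-1,[0.002,-0.05,0],0],
  [-1,[0.002,-0.05,0],0],
  [-1,[0.002,-0.04,0],0],
])

```text
t: 27.8
tcp_pos: [639.3, 158.7, 263.4]
orientation: [3.141, 0.001, -0.002]
contact_force: [0.8, -0.7, -1.5]
opening: 45.0
grasp_force: 30.0
```

Request:
play_rows([
  [-1,[0,-0.02,0],0],
  [-1,[0,0,0],0],
  [-1,[0,0,0],0],
])

```text
t: 28.18
tcp_pos: [640.0, 175.4, 264.0]
orientation: [3.14, -0.002, -0.001]
contact_force: [0.2, -0.5, -1.3]
opening: 45.1
grasp_force: 30.0
```

```bash
python3 - <<'E'
from h import *
s=sense();p=s["tcp_pos"];print(p,s["orientation"],s["opening"])
for n in("scene",):
    i=save(n,n+"8");print(n,fit(n,i,"bowl_red",p[0],p[1],p[2]-114.2))
E
```

```text
[639.95885936 175.35410143 263.99448377] [ 3.14022948e+00 -2.20114039e-03 -8.04162448e-04] 45.14629242815638
scene (array([636.21307722, 177.88860069]), 0.9571929185237634)
```

Request:
play_rows([
  [-1,[0,-0.008,0.02],0],
  [-1,[0,0,0.03],0],
  [-1,[0,0,0.03],0],
  [-1,[0,0,0.03],0],
  [-1,[0,0,0],0],
])

```text
t: 28.85
tcp_pos: [637.9, 183.0, 151.6]
orientation: [3.14, -0.004, -0.011]
contact_force: [-0.4, -0.2, -2.1]
opening: 45.2
grasp_force: 30.0
```

Request:
play_rows([
  [-1,[0,0,0.01],0],
  [-1,[0,0,0.008],0],
  [-1,[0,0,0.005],0],
  [-1,[0,0,0],0],
  [-1,[0,0,0],0],
])

```text
t: 29.48
tcp_pos: [640.2, 185.2, 131.6]
orientation: [-3.141, 0.0, -0.001]
contact_force: [-0.3, 0.3, -2.4]
opening: 45.2
grasp_force: 30.0
```

Request:
play_rows([
  [-1,[0,0.002,0.004],0],
  [-1,[0,0,0.003],0],
  [-1,[0,0,0.001],0],
  [-1,[0,0,0],0],
  [-1,[0,0,0],0],
])

```text
t: 30.1
tcp_pos: [640.0, 183.1, 123.3]
orientation: [-3.142, 0.0, -0.0]
contact_force: [-0.1, 0.8, -1.9]
opening: 45.1
grasp_force: 30.0
```

Request:
play_rows([
  [-1,[0,0,0.001],0],
  [-1,[0,0,0],0],
  [-1,[0,0,0],0],
])

```text
t: 30.48
tcp_pos: [640.0, 183.1, 122.4]
orientation: [-3.142, 0.0, -0.0]
contact_force: [-0.8, -0.9, -2.0]
opening: 45.4
grasp_force: 30.0
```

Request:
play_rows([
  [-1,[0,0,0.001],0],
  [-1,[0,0,0],0],
  [-1,[0,0,0],0],
])

```text
t: 30.85
tcp_pos: [640.2, 183.1, 122.1]
orientation: [-3.141, 0.0, -0.002]
contact_force: [-1.1, -0.7, 5.3]
opening: 45.4
grasp_force: 30.1
```

Request:
play_rows([
  [0,[0,0,0],0],
  [0.6,[0,0,0],0],
  [0.6,[0,0,0],0],
  [0.6,[0,0,-0.02],0],
  [1,[0,0,-0.05],0],
])

```text
t: 31.48
tcp_pos: [637.6, 182.7, 188.3]
orientation: [3.141, -0.001, -0.013]
contact_force: [-0.0, -0.5, -0.4]
opening: 72.5
grasp_force: 0.0
```

Request:
play_rows([
  [1,[0,0,-0.05],0],
  [1,[0,0.04,-0.02],0],
  [1,[0,0.06,0],0],
  [1,[0,0.06,0],0],
  [1,[0,0.06,0],0],
])

```text
t: 32.1
tcp_pos: [639.7, -38.6, 260.9]
orientation: [-3.142, -0.0, -0.0]
contact_force: [1.2, 0.6, -1.0]
opening: 87.1
grasp_force: 0.0
```

Request:
play_rows([
  [1,[0,0,0],0],
  [1,[0,0,0],0],
])

```text
t: 32.35
tcp_pos: [639.6, -36.9, 260.7]
orientation: [-3.141, 0.002, 0.001]
contact_force: [-0.3, 0.1, 0.1]
opening: 87.3
grasp_force: 0.0
```

```bash
python3 - <<'E'
from h import *
for n in("scene","top"):
    i=save(n,n+"9");print(n,fit(n,i,"bowl_red",639,183,8))
E
```

```text
scene (array([640.07213461, 184.62537696]), 1.0056782298888338)
top (array([641.42941525, 189.39015817]), 0.8996972220850951)
```

View pics/scene9.png

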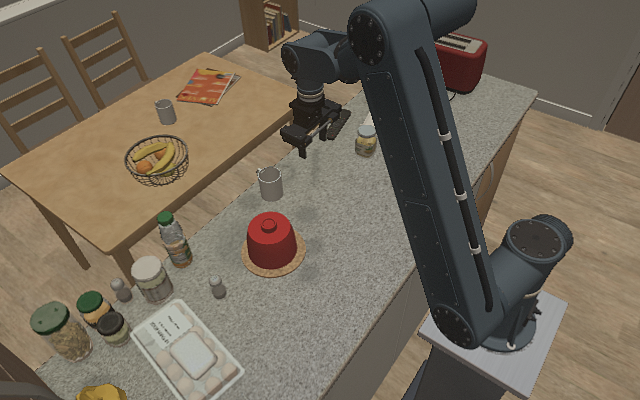

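The scene picture shows red flat on the mat at (272,240), covering the others. The bystanders are where they were, and the robot is clear.

```bash
python3 -c "
from cell import job_done;print(job_done())"
```

```text
the job is handed in; nothing more can be done
None
```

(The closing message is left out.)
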